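# Open the tight jar in the jar holder

## Task

The square amber jar is screwed too tight to open standing loose, so set it down fully into the square socket of the green jar holder, which keeps it from turning. Then unscrew its red cap anticlockwise, just under a quarter turn and no farther than that, until the thread lets go, and lift the cap straight up clear of the jar. Finish while still gripping the cap, level and still, held centred a finger's width or two (about 2 cm) above the mouth of the jar in the holder, without disturbing the salt jar, spice jar and shaker behind.

Things in the scene. Friction and masses are not known exactly. Their poses are not given: they have to be found in the camera images.
- jar: Square amber glass jar with blank paper labels, loose, about 0.37 kg. Body 60 x 60 mm (x, y axes square to its faces), 51 mm high; shoulder up to 56 mm, then a round neck 39 mm across up to the mouth. Origin: centre of its underside, z up. Standing loose it just turns along with its cap; in the holder it has about 5 degrees of play. It can be carried by its cap.
- jar_mouth (a point): Centre of the jar's mouth, 80 mm above the jar's underside (hidden under the cap). A white seal disc here, 33 mm across, pushes up on the tight cap by a spring with about 15 N (9 N after its full 4 mm of travel); this presses the lugs together and makes the cap tight: some 0.2 to 0.5 N m to turn.
- cap: Round ribbed red screw cap on the jar, 56 mm across, 26 mm high, 40 g. Origin: centre of its open underside, z up. Screwed tight, its origin is 60 mm above the jar's underside (4 mm above the shoulder) and its x axis points as the jar's x axis. Seen from above it unscrews anticlockwise; it stays at one height while it turns (flat lug thread).
- cap_top (a point): Centre of the cap's flat top, 26 mm above the cap's origin, 86 mm above the jar's underside when tight. The thread lets go after 55 to 60 degrees of turn of cap against jar (the spring then pushes it up); past about 97 degrees it runs into the next thread lug, so turn 65 to 90 degrees. Then it lifts straight off; it must rise 20 mm to clear the mouth.
- jar_holder: Jar holder fixed to the table: steel base plate 120 x 120 x 6 mm, on it a square green socket, 64 x 64 mm inside (2 mm clearance each side of the jar), walls 6 mm thick, lip flared outward, lip top about 37 mm and socket floor 6 mm above the table. Origin: centre of the base's underside, z up; x, y square to the walls. The jar fits any of the four quarter-turn ways round.
- salt_jar: Round clear jar of salt with a tan lid, 72 mm across, 78 mm high, loose, stands behind; origin at the centre of its underside. Leave it alone.
- spice_jar: Spice jar with a green lid, 46 mm across, 106 mm high, loose, stands behind; origin at the centre of its underside. Leave it alone.
- shaker: Steel shaker with a handle, 69 x 96 mm, 105 mm high, loose, stands behind; origin at the centre of its underside. Leave it alone.
There are look-alikes about, which are no part of the job. There is more than one size of the cap; the one meant has the size given above.

How it is judged:
By the outcome, as a careful person would: the job done as asked, in the order asked, and still so for the second after the job is handed in, while the arm keeps its last pose, push and grip.
It also fails if it takes over 48 s, if anything falls off the work surface, if the arm or the gripper's body presses on something with over 40 N, if the wrist force passes 120 N, or if a joint passes its speed limit or range.

## Robot

A 6-joint arm with a two-finger parallel gripper is mounted at the origin on a cart in front of the work surface, level with it; the furniture and walls round the work are solid. World frame = base frame: x ahead of the robot, y to its left, z up, the work surface at z = 0. Lengths are in m, angles in degrees, forces in N, time in s.
With the tool pointing down it reaches from about 0.275 to 0.725 m from the base axis. Payload 15.9 kg.
Tool frame: the origin (TCP) lies at the very end of the fingers, on their centre line; the grasp point (between the pads) lies 19 mm behind it (ctrl.hold_point_z is the distance from the TCP to the grasp point, in m); z points along the fingers, y is the line along which they close (so a half turn about z gives the same grasp; the last joint's range is limited). The gripper opens to 85 mm and grips with 20 to 120 N. Pads are 22 mm wide; open, the fingers measure 114 mm over their backs; the gripper's body (76 mm by 85 mm) begins 54 mm behind the grasp point. The pads swing forward as they close: fully open they stand 13 mm farther back than shut.
Start: joints at [-72.135, 12.198, -1.971, 75.831, 0, 90], TCP at [0.153, -0.476, 0.231] pointing down, gripper open.
Joint ranges: [-170.91, 170.91], [-42.67, 98.43], [-65.05, 77.54], [-120.47, 116.71], [-90, 82.35], [-180, 180]. Speed limits (degrees/s): [108.29, 108.29, 136.94, 147.25, 180, 180].

## Interface

Orientations are given as a 3x3 rotation matrix whose columns are the frame's x, y, z axes.
In Python, from plant import telemetry, read_camera, camera_info, ticket, ctrl gives the robot as it stands. The module is installed in compiled form; this text tells all that it offers.
- The arm moves only by the tool jog_arm, never from a script. Its argument "plan" is a list of rows, each a list of 6 numbers: the shift along the tool's x, y, z normalised to -1 to 1, where 1 is 0.1 m, then the turn, a rotation vector about the tool's x, y, z normalised to -1 to 1, where 1 is 60 degrees. A call has 1 to 5 rows; each row is the pose to reach, as a shift and turn from the pose commanded when the call began, along the tool's axes at that moment; what a row does not reach only later rows make up. A row lasts 1/12 s, in which the tool goes at most 41.7 mm and 7.16 degrees, less where a joint would pass 70% of its speed; a pose out of reach is approached as far as the arm can. A call with a number of a shift or a turn outside -1 to 1 is refused whole. A call with a gripper value outside its range is refused whole. "claw" is the gripper command: -1 is shut, 1 is fully open, values between are in proportion, set as the call begins (left out, the last holds). The fingers move at their own pace and stop on an object; "force" is the grip in N (left out, the last holds). Time passes only in rows, so rows that repeat a pose let the fingers close. It gives the time, the measured TCP pose, the force, the opening and the grip force at its end, in the units of the state.
- telemetry.sense(): the state, without advancing time (a new reading comes with each control period).
- read_camera(name): name is "scene" or "side" or "wrist"; returns the picture (480x640x3 uint8, red, green, blue); there is no depth.
- camera_info(name): a dict with "fx", "fy", "cx", "cy" (pixels), "dist_coeffs" ([k1, k2, p1, p2, k3] as OpenCV has them; the pictures are not rectified), "R" (3x3) and "t" (3): a world point X has camera coordinates R X + t; the wrist camera has in their place "T_tool_cam" (4x4, takes a point from camera to tool coordinates, whose origin is the TCP and whose axes are the flange's). Camera axes: x right, y down, z forward; pixel columns grow to the right and rows downward; lengths in m; the calibration is good to about 2 mm. A picture is of the moment at which its call begins: read the wrist's pose just before it. camera_info takes no time and is no camera call.
- ticket.finish_job(): hands the job in; it is judged then, once.
The state is a dict: "t": time; "q": joint angles; "qvel": joint speeds; "joint_efforts": joint torques, N m; "ee_pos": TCP position; "tcp_rot": TCP orientation; "ft_force": force on the tool from outside, world axes, zero at the start; "moment": the same for the moment, N m; "gripper_width": opening from 0.0 (shut) to 1.0 (fully open); "finger_force": force on a finger pad.
Only numpy, scipy, OpenCV 4.12 (cv2) and the standard library are available. Lean on these libraries where they do the work, as an engineer would, in place of code of your own. Each camera call takes 0.05 s, during which the arm holds its last target. There are 200 camera calls.

## Working session

There is one attempt and no reset: what is moved stays moved. The work goes in short steps, Python scripts to look and compute and a tool call to move; the robot and the scene stay as the last step left them, time stands still between calls to the robot, and variables do not carry over. Pictures are saved under pics/ and viewed, at most 10 in all, crops included, and the job is handed in when it is done.

Besides the shell and the picture viewer there is one more tool, called after "Call:" by a JSON object that holds its "op" and its "data", one argument or row to a line. jog_arm: Moves the arm, as the interface text tells. Scaled input: -1 to 1 covers 0.1 m each way for a shift and 60 degrees each way for a turn. Its arguments: {"type":"object","properties":{"plan":{"type":"array"},"claw":{"type":"number"},"force":{"type":"number"}},"required":["plan"]}

```bash
mkdir -p pics; cat > h.py <<'E'
import numpy as np, cv2
from plant import telemetry, read_camera, camera_info, ticket, ctrl
def snap(n,f):
    s=telemetry.sense(); im=read_camera(n); cv2.imwrite('pics/'+f,im[:,:,::-1]); return s,im
def cam(n,s=None):
    c=camera_info(n); K=np.array([[c['fx'],0,c['cx']],[0,c['fy'],c['cy']],[0,0,1]]); d=np.array(c['dist_coeffs'])
    if n=='wrist':
        T=np.array(c['T_tool_cam']); M=np.eye(4); M[:3,:3]=s['tcp_rot']; M[:3,3]=s['ee_pos']; W=M@T
        R=W[:3,:3].T; t=-R@W[:3,3]
    else: R=np.array(c['R']); t=np.array(c['t'])
    return K,d,R,t
def plane(n,uv,z,s=None):
    K,d,R,t=cam(n,s); p=cv2.undistortPoints(np.array(uv,float).reshape(-1,1,2),K,d)[:,0]
    r=np.c_[p,np.ones(len(p))]@R; o=-R.T@t
    return o+r*((z-o[2])/r[:,2])[:,None]
def proj(n,X,s=None):
    K,d,R,t=cam(n,s); return cv2.projectPoints(np.array(X,float).reshape(-1,3),cv2.Rodrigues(R)[0],t,K,d)[0][:,0]
E
python3 - <<'E'
from h import *
np.set_printoptions(precision=4,suppress=True)
s,a=snap('scene','scene0.png'); _,b=snap('side','side0.png'); s,c=snap('wrist','wrist0.png')
cv2.imwrite('pics/sw.png',cv2.resize(np.vstack([b,c]),(400,600))[:,:,::-1])
print(s['t'],s['ee_pos'],s['tcp_rot'],ctrl.hold_point_z)
for n in('scene','side'):
    K,d,R,t=cam(n);print(n,-R.T@t,R[2])
print(camera_info('wrist')['T_tool_cam'])
E
```

```text
0.1 [ 0.1533 -0.4756  0.2309] [[ 0.9518  0.3068 -0.0003]
 [ 0.3068 -0.9518  0.0009]
 [ 0.     -0.001  -1.    ]] 0.0187
scene [0.3316 0.659  0.6216] [ 0.3122 -0.7155 -0.625 ]
side [ 0.5352 -0.7167  0.462 ] [ 0.0895  0.8811 -0.4643]
[[ 0.0004 -0.9558 -0.2939  0.0751]
 [ 1.      0.0003  0.0003  0.0001]
 [-0.0002 -0.2939  0.9558 -0.1423]
 [ 0.      0.      0.      1.    ]]
```

View pics/scene0.png

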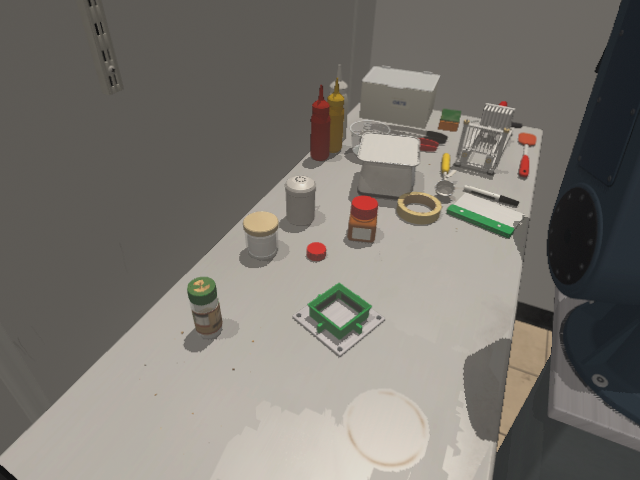

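View pics/side0.png

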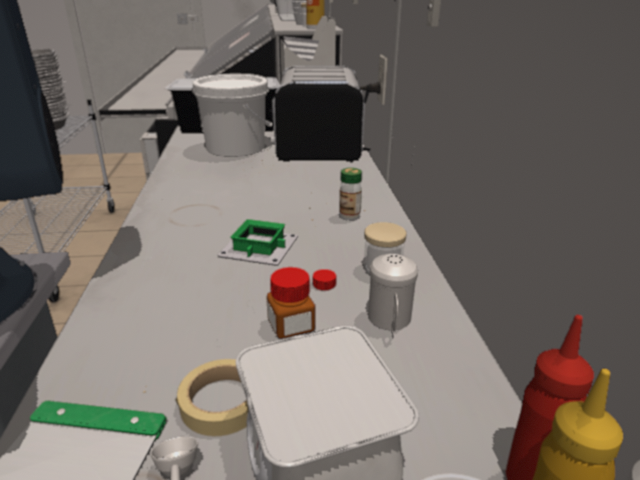

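The scene view shows the jar with its red cap at (364,218), the holder at (340,312), a loose red cap at (316,251), the salt jar at (262,236), the spice jar at (205,305) and the shaker at (300,200). The side view shows the jar at (291,300) and the holder at (258,240).

```bash
cat >> h.py <<'E'
def mask(im,kind,box):
    h=cv2.cvtColor(im,cv2.COLOR_RGB2HSV).astype(int); H,S,V=h[...,0],h[...,1],h[...,2]
    m={'red':((H<5)|(H>174))&(S>170)&(V>80),'amber':(H>=5)&(H<16)&(S>130)&(V>40),'green':(H>50)&(H<80)&(S>140)&(V>40)}[kind]
    o=np.zeros(m.shape,np.uint8); x0,y0,x1,y1=box; o[y0:y1,x0:x1]=m[y0:y1,x0:x1]*255
    return o
def big(m):
    c=cv2.findContours(m,cv2.RETR_EXTERNAL,cv2.CHAIN_APPROX_NONE)[0]; return max(c,key=cv2.contourArea)[:,0]
E
python3 - <<'E'
from h import *
np.set_printoptions(precision=4,suppress=True)
ims={n:cv2.imread(f'pics/{n}0.png')[:,:,::-1].copy() for n in('scene','side')}
rb={'scene':(340,180,390,250),'side':(260,260,311,345)}
gb={'scene':(290,270,390,345),'side':(220,210,300,260)}
for n in ims:
    c=big(mask(ims[n],'red',rb[n])); x,y,w,h=cv2.boundingRect(c); print(n,'red',x,y,w,h,'area',cv2.contourArea(c))
    print(' at z .073 centre',plane(n,[[x+w/2,y+h/2]],.073))
    g=big(mask(ims[n],'green',gb[n])); P=plane(n,g,.037)[:,:2].astype(np.float32)
    print(' green rect',cv2.minAreaRect(P))
    am=mask(ims[n],'amber',rb[n]); ca=big(am); P=plane(n,ca,0)[:,:2]
    hull=cv2.convexHull(ca)[:,0]; print(' amber',cv2.boundingRect(ca), cv2.approxPolyDP(hull,3,True)[:,0].tolist())
E
```

```text
scene red 352 196 26 14 area 254.5
 at z .073 centre [[ 0.5621 -0.1321  0.073 ]]
 green rect ((0.5228680968284607, 0.19375868141651154), (0.006620766129344702, 0.002632889896631241), 77.02621459960938)
 amber (350, 213, 27, 14) [[376, 215], [375, 226], [350, 223], [351, 213]]
side red 271 268 38 34 area 1069.5
 at z .073 centre [[ 0.5569 -0.1165  0.073 ]]
 green rect ((0.5077440142631531, 0.11232254654169083), (0.13729450106620789, 0.09420301020145416), 87.74478149414062)
 amber (268, 292, 43, 46) [[308, 296], [310, 331], [279, 337], [268, 294]]
```

View pics/wrist0.png

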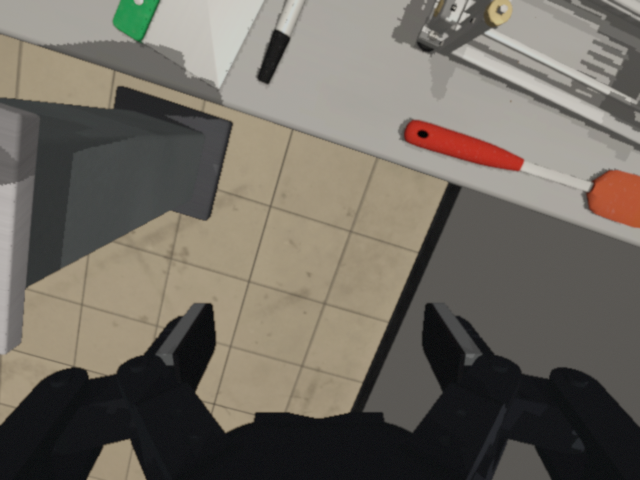

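Call:
{"op": "jog_arm", "data": {
  "plan": [
    [0.3, -0.2, -0.4, 0, 0, 0],
    [0.6, -0.3, -0.5, 0, 0, 0],
    [1, -0.45, -0.5, 0, 0, 0]
  ]
}}

```text
t: 0.4
ee_pos: [0.2328, -0.4046, 0.2842]
tcp_rot: [[0.953, 0.304, 0.002], [0.304, -0.953, -0.003], [0.001, 0.004, -1.0]]
ft_force: [2.0, -1.9, 0.5]
gripper_width: 1.002
finger_force: 0.0
```

Call:
{"op": "jog_arm", "data": {
  "plan": [
    [0.35, -0.15, 0, 0, 0, 0],
    [0.7, -0.3, 0, 0, 0, 0],
    [1, -0.45, 0, 0, 0, 0]
  ]
}}

```text
t: 0.65
ee_pos: [0.3151, -0.3291, 0.2812]
tcp_rot: [[0.952, 0.307, 0.0], [0.307, -0.952, 0.0], [0.0, -0.0, -1.0]]
ft_force: [0.3, -0.5, 0.3]
gripper_width: 1.002
finger_force: 0.0
```

Call:
{"op": "jog_arm", "data": {
  "plan": [
    [0.35, -0.15, 0, 0, 0, 0],
    [0.7, -0.3, 0, 0, 0, 0],
    [1, -0.45, 0, 0, 0, 0]
  ]
}}

```text
t: 0.9
ee_pos: [0.3964, -0.2555, 0.2811]
tcp_rot: [[0.952, 0.307, -0.0], [0.307, -0.952, 0.0], [0.0, -0.0, -1.0]]
ft_force: [1.2, -1.0, 0.1]
gripper_width: 1.0
finger_force: 0.0
```

Call:
{"op": "jog_arm", "data": {
  "plan": [
    [0.35, -0.15, 0, 0, 0, 0],
    [0.7, -0.3, 0, 0, 0, 0],
    [1, -0.45, 0, 0, 0, 0]
  ]
}}

```text
t: 1.15
ee_pos: [0.4779, -0.182, 0.281]
tcp_rot: [[0.952, 0.307, -0.0], [0.307, -0.952, 0.0], [-0.0, -0.0, -1.0]]
ft_force: [0.9, -0.5, -0.8]
gripper_width: 1.0
finger_force: 0.0
```

Call:
{"op": "jog_arm", "data": {
  "plan": [
    [0.35, -0.15, 0.2, 0, 0, 0],
    [0.7, -0.2, 0.4, 0, 0, 0],
    [0.96, -0.32, 0.7, 0, 0, 0],
    [0.96, -0.32, 0.7, 0, 0, 0],
    [0.96, -0.32, 0.7, 0, 0, 0]
  ]
}}

```text
t: 1.57
ee_pos: [0.5576, -0.1226, 0.2091]
tcp_rot: [[0.951, 0.309, -0.004], [0.309, -0.951, 0.001], [-0.004, -0.002, -1.0]]
ft_force: [-0.3, -0.3, 0.6]
gripper_width: 0.999
finger_force: 0.0
```

```bash
python3 - <<'E'
from h import *
np.set_printoptions(precision=4,suppress=True)
s,c=snap('wrist','wrist1.png')
print(s['t'],s['q'],s['ee_pos'],s['tcp_rot'][:2],s['ft_force'])
import pickle;pickle.dump(s,open('s1.pkl','wb'))
E
```

```text
1.5667 [-12.3956  21.1712   6.9429  76.0031  -0.003  149.6162] [ 0.5576 -0.1226  0.2091] [[ 0.9511  0.3088 -0.004 ]
 [ 0.3088 -0.9511  0.0008]] [-0.3121 -0.2857  0.6059]
```

View pics/wrist1.png

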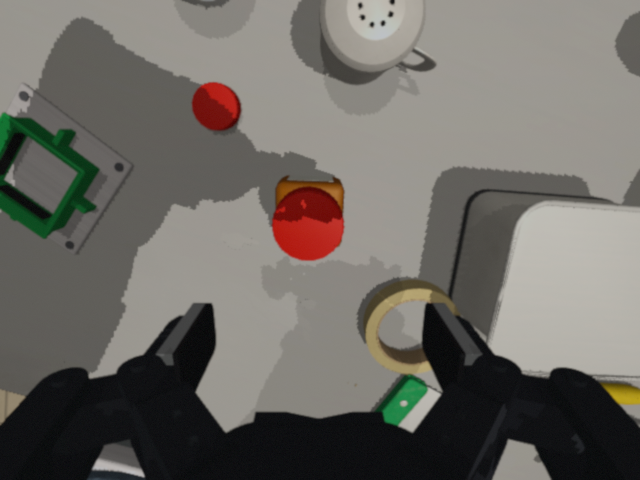

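The wrist view shows the red cap at (308,224) with about 36 px radius, amber body edges nearly parallel to the image axes, and the holder at left, rotated about 36°.

```bash
python3 - <<'E'
from h import *
import pickle
np.set_printoptions(precision=4,suppress=True)
s=pickle.load(open('s1.pkl','rb')); im=cv2.imread('pics/wrist1.png')[:,:,::-1].copy()
c=big(mask(im,'red',(250,170,370,280))); P=plane('wrist',c,.086,s)[:,:2].astype(np.float32)
x,r=cv2.minEnclosingCircle(P); print('cap',x,r,cv2.fitEllipse(P))
R=s['tcp_rot']; d=R.T@(np.r_[x,0]-np.r_[s['ee_pos'][:2],0]); print('tool shift',d)
m=mask(im,'amber',(250,165,370,240)); pts=[]
for u in range(285,337):
    v=np.flatnonzero(m[:,u]); 
    if len(v): pts.append((u,v[0]))
pts=np.array(pts); print(pts[::5].tolist())
W=plane('wrist',pts,.051,s)[:,:2].astype(np.float32); l=cv2.fitLine(W,cv2.DIST_HUBER,0,.01,.01).ravel(); print('edge yaw',np.degrees(np.arctan2(l[1],l[0])),l, 'tool yaw',np.degrees(np.arctan2(R[1,0],R[0,0])))
n=np.array([-l[1],l[0]]); print('edge dist from cap',n@(l[2:]-x))
g=mask(im,'green',(0,90,120,250));P=plane('wrist',big(g),.037,s)[:,:2].astype(np.float32);print(cv2.minAreaRect(P))
K,dd,R0,t=cam('scene');
sc=cv2.imread('pics/scene0.png')[:,:,::-1].copy(); h=cv2.cvtColor(sc,cv2.COLOR_RGB2HSV); print(h[330,340],h[300,318],h[289,340])
E
```

```text
cap (0.560270369052887, -0.11288055777549744) 0.02844412438571453 ((0.5600080490112305, -0.11285772919654846), (0.053882841020822525, 0.05567938834428787), 101.90872192382812)
tool shift [ 0.0055 -0.0084 -0.    ]
[[285, 177], [290, 181], [295, 181], [300, 181], [305, 182], [310, 182], [315, 182], [320, 182], [325, 182], [330, 183], [335, 178]]
edge yaw -76.32551 [ 0.2364 -0.9717  0.5871 -0.1025] tool yaw 17.988383929614855
edge dist from cap 0.02849017202082549
((0.5121519565582275, 0.11745819449424744), (0.1045757383108139, 0.08564672619104385), 3.331691026687622)
[ 63 106 106] [ 64 124 125] [ 65 128 129]
```

Call:
{"op": "jog_arm", "data": {
  "plan": [
    [0.03, -0.04, 0.3, 0, 0, 0],
    [0.055, -0.084, 0.65, 0, 0, 0],
    [0.055, -0.084, 0.9, 0, 0, 0],
    [0.055, -0.084, 0.9, 0, 0, 0]
  ]
}}

```text
t: 1.95
ee_pos: [0.558, -0.1145, 0.118]
tcp_rot: [[0.952, 0.306, -0.005], [0.306, -0.952, 0.001], [-0.004, -0.002, -1.0]]
ft_force: [-0.8, 0.5, -0.1]
gripper_width: 1.001
finger_force: 0.0
```

```bash
python3 - <<'E'
from h import *
np.set_printoptions(precision=4,suppress=True)
s,im=snap('wrist','wrist2.png')
print(s['ee_pos'],s['ft_force'])
c=big(mask(im,'red',(200,170,440,400)));print(cv2.boundingRect(c))
P=plane('wrist',c,.086,s)[:,:2].astype(np.float32)
x,r=cv2.minEnclosingCircle(P);print(x,r,s['tcp_rot'].T@(np.r_[x,0]-np.r_[s['ee_pos'][:2],0]))
E
```

```text
[ 0.558  -0.1145  0.118 ] [-0.7935  0.5373 -0.0887]
(265, 216, 103, 107)
(0.5616908669471741, -0.11219532042741776) 0.030148964375257492 [ 0.0042 -0.0011 -0.    ]
```

View pics/wrist2.png

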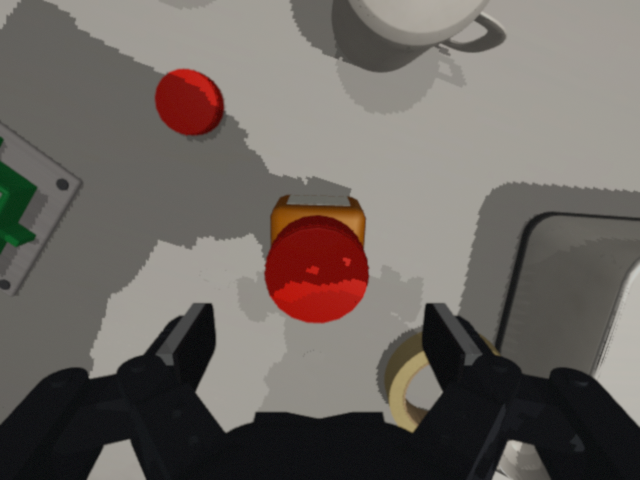

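The cap is centred between the fingers, at (317,270). Going down to grasp.

Call:
{"op": "jog_arm", "data": {
  "plan": [
    [0.025, -0.01, 0.3, 0, 0, 0],
    [0.025, -0.01, 0.55, 0, 0, 0],
    [0.025, -0.01, 0.6, 0, 0, 0],
    [0.025, -0.01, 0.6, 0, 0, 0],
    [0.025, -0.01, 0.6, 0, 0, 0]
  ]
}}

```text
t: 2.42
ee_pos: [0.5638, -0.1131, 0.0637]
tcp_rot: [[0.952, 0.306, 0.002], [0.306, -0.952, -0.001], [0.002, 0.001, -1.0]]
ft_force: [-0.1, -0.2, 0.4]
gripper_width: 1.0
finger_force: 0.0
```

Call:
{"op": "jog_arm", "data": {
  "plan": [
    [0, 0, 0, 0, 0, 0],
    [0, 0, 0, 0, 0, 0],
    [0, 0, 0, 0, 0, 0],
    [0, 0, 0, 0, 0, 0],
    [0, 0, 0, 0, 0, 0]
  ],
  "claw": -1,
  "force": 80
}}

```text
t: 2.83
ee_pos: [0.5636, -0.1122, 0.063]
tcp_rot: [[0.952, 0.307, 0.002], [0.307, -0.952, 0.0], [0.002, 0.0, -1.0]]
ft_force: [-3.8, 4.7, 14.7]
gripper_width: 0.635
finger_force: 81.1
```

Call:
{"op": "jog_arm", "data": {
  "plan": [
    [0, 0, 0, 0, 0, 0],
    [0, 0, 0, 0, 0, 0],
    [0, 0, 0, 0, 0, 0],
    [0, 0, 0, 0, 0, 0],
    [0, 0, 0, 0, 0, 0]
  ]
}}

```text
t: 3.25
ee_pos: [0.5636, -0.1122, 0.063]
tcp_rot: [[0.952, 0.307, 0.002], [0.307, -0.952, 0.0], [0.002, 0.0, -1.0]]
ft_force: [-3.6, 3.7, 13.4]
gripper_width: 0.631
finger_force: 81.1
```

Call:
{"op": "jog_arm", "data": {
  "plan": [
    [0, 0, -0.2, 0, 0, 0],
    [0, 0, -0.4, 0, 0, 0],
    [0, 0, -0.7, 0, 0, 0],
    [0, 0, -1, 0, 0, 0],
    [0, 0, -1, 0, 0, 0]
  ]
}}

```text
t: 3.67
ee_pos: [0.5651, -0.1129, 0.1673]
tcp_rot: [[0.952, 0.307, 0.008], [0.307, -0.952, -0.002], [0.007, 0.004, -1.0]]
ft_force: [0.7, -0.2, -1.8]
gripper_width: 0.63
finger_force: 85.8
```

```bash
python3 - <<'E'
from h import *
np.set_printoptions(precision=4,suppress=True)
s,im=snap('wrist','wrist3.png'); _,sd=snap('side','side3.png'); _,sc=snap('scene','scene3.png')
print(s['t'],s['ee_pos'],s['ft_force'],s['moment'],s['gripper_width'])
cv2.imwrite('pics/c3.png',np.hstack([cv2.resize(im,(400,300)),cv2.resize(sd[120:420,120:520],(400,300))])[:,:,::-1])
E
```

```text
3.6667 [ 0.5651 -0.1129  0.1673] [ 0.7339 -0.2311 -1.7878] [ 0.0072 -0.1589  0.0261] 0.6297585535854325
```

View pics/c3.png

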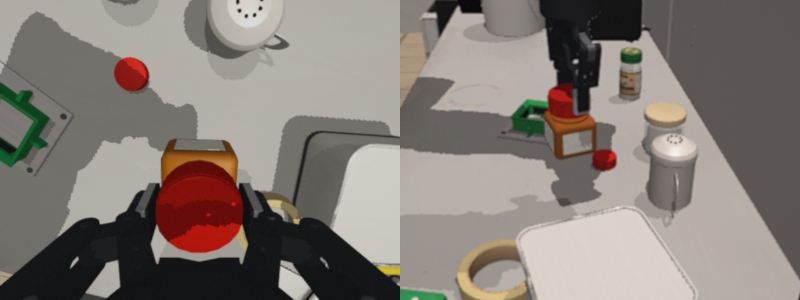

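The jar hangs straight from the gripper, with its far edge at the top of the wrist view. The holder is clear at left. Next I move beside the holder and look.

Call:
{"op": "jog_arm", "data": {
  "plan": [
    [-0.2, -0.25, -0.1, 0, 0, 0],
    [-0.4, -0.5, -0.2, 0, 0, 0],
    [-0.5, -0.75, -0.3, 0, 0, 0],
    [-0.6, -1, -0.3, 0, 0, 0]
  ]
}}

```text
t: 4.15
ee_pos: [0.4736, -0.0351, 0.1913]
tcp_rot: [[0.952, 0.306, -0.0], [0.306, -0.952, 0.0], [-0.0, -0.0, -1.0]]
ft_force: [0.2, 0.1, -2.9]
gripper_width: 0.627
finger_force: 86.2
```

Call:
{"op": "jog_arm", "data": {
  "plan": [
    [-0.1, -0.35, 0, 0, 0, 0],
    [-0.2, -0.7, 0, 0, 0, 0],
    [-0.2, -1, 0, 0, 0, 0],
    [-0.2, -1, 0, 0, 0, 0],
    [-0.2, -1, 0, 0, 0, 0]
  ]
}}

```text
t: 4.57
ee_pos: [0.4242, 0.0543, 0.1902]
tcp_rot: [[0.951, 0.309, -0.002], [0.309, -0.951, -0.0], [-0.002, -0.0, -1.0]]
ft_force: [0.1, -0.6, -2.7]
gripper_width: 0.632
finger_force: 86.3
```

```bash
python3 - <<'E'
from h import *
import pickle
np.set_printoptions(precision=4,suppress=True)
s,im=snap('wrist','wrist4.png'); pickle.dump(s,open('s4.pkl','wb'))
print(s['t'],s['q'],s['ee_pos'],s['tcp_rot'],s['ft_force'],s['gripper_width'])
E
```

```text
4.5667 [  7.3032   4.5326 -16.9789  68.5836  -0.0028 169.2821] [0.4242 0.0543 0.1902] [[ 0.9509  0.3094 -0.0016]
 [ 0.3094 -0.9509 -0.0003]
 [-0.0016 -0.0003 -1.    ]] [ 0.066  -0.6436 -2.6742] 0.6321664000783079
```

View pics/wrist4.png

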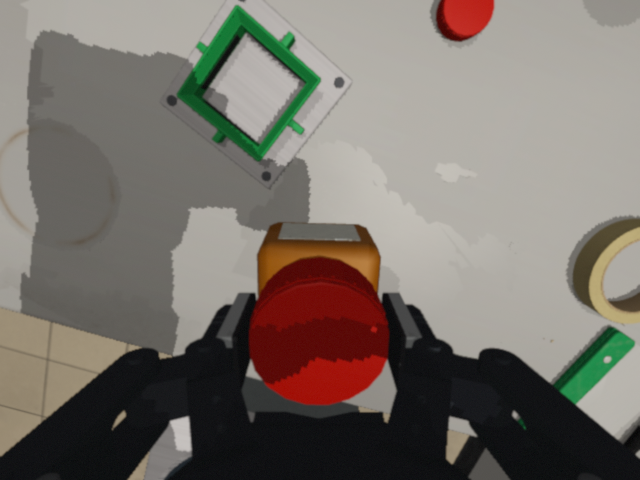

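The holder is fully in view: bolts near (171,100), (266,176), (339,82) and (241,1), with green lip corners at (240,5), (320,78), (260,160) and (178,95). The jar's far edge runs along row 224.

```bash
python3 - <<'E'
from h import *
import pickle
np.set_printoptions(precision=4,suppress=True)
s=pickle.load(open('s4.pkl','rb')); im=cv2.imread('pics/wrist4.png')[:,:,::-1].copy()
g=cv2.cvtColor(im,cv2.COLOR_RGB2GRAY)
# bolts
pts=[]
for u,v in [(171,100),(266,176),(339,82),(241,2)]:
    y0=max(v-9,0); p=g[y0:v+10,u-9:u+10].astype(float); w=np.clip(np.percentile(p,50)*.75-p,0,None); yy,xx=np.mgrid[:p.shape[0],:p.shape[1]]
    pts.append(((w*xx).sum()/w.sum()+u-9,(w*yy).sum()/w.sum()+y0))
B=plane('wrist',pts,.006,s)[:,:2]; print('bolts',np.array(pts),B.tolist(),'ctr',(B[0]+B[2])/2,(B[1]+B[3])/2)
for a,b in [(0,2)]:
    d=B[b]-B[a]; print('diag len',np.hypot(*d),'side yaw',(np.degrees(np.arctan2(d[1],d[0]))+45)%90)
m=cv2.morphologyEx(mask(im,'green',(150,0,360,200)),cv2.MORPH_OPEN,np.ones((3,3)))
c=big(m); P=plane('wrist',c,.037,s)[:,:2].astype(np.float32)
m2=cv2.morphologyEx(cv2.drawContours(np.zeros_like(m),[c.reshape(-1,1,2)],-1,255,-1),cv2.MORPH_OPEN,cv2.getStructuringElement(cv2.MORPH_ELLIPSE,(31,31)))
P=plane('wrist',big(m2),.037,s)[:,:2].astype(np.float32); print('lip',cv2.minAreaRect(P))
zj=s['ee_pos'][2]-.063
# jar far edges: strongest vertical gradient in 215..235
gb=cv2.cvtColor(im,cv2.COLOR_RGB2HSV)[...,:].astype(float)
for lo,hi,zz,lab in [(214,234,.051,'top outer edge'),(234,250,.056,'label/shoulder')]:
    q=[]
    for u in range(292,352):
        col=cv2.GaussianBlur(g.astype(np.float32),(3,3),0)[lo:hi,u]; k=np.argmax(abs(np.diff(col))); q.append((u,lo+k+.5))
    q=np.array(q); W=plane('wrist',q,zj+zz,s)[:,:2].astype(np.float32); l=cv2.fitLine(W,cv2.DIST_HUBER,0,.001,.001).ravel()
    print(lab,q[::10].tolist(),'yaw',np.degrees(np.arctan2(l[1],l[0]))%90)
E
```

```text
bolts [[172.3766  99.4331]
 [265.9415 175.8778]
 [338.5602  82.0947]
 [238.2598   8.2181]] [[0.4816795489928022, 0.20529742039119447], [0.4434760501769227, 0.11084516189679698], [0.5386113661441074, 0.07365084257854856], [0.5661244892028979, 0.1685249776091689]] ctr [0.5101 0.1395] [0.5048 0.1397]
diag len 0.14342961079892355 side yaw 68.38652902434141
lip ((0.5098400712013245, 0.13928264379501343), (0.08107009530067444, 0.08138422667980194), 66.92536926269531)
top outer edge [[292.0, 221.5], [302.0, 221.5], [312.0, 222.5], [322.0, 222.5], [332.0, 222.5], [342.0, 223.5]] yaw 15.781731
label/shoulder [[292.0, 238.5], [302.0, 239.5], [312.0, 239.5], [322.0, 239.5], [332.0, 239.5], [342.0, 240.5]] yaw 16.645798
```

```bash
python3 - <<'E'
from h import *
import pickle
np.set_printoptions(precision=4,suppress=True)
s=pickle.load(open('s4.pkl','rb')); im=cv2.imread('pics/wrist4.png')[:,:,::-1].copy()
R=s['tcp_rot'];e=s['ee_pos'];zj=e[2]-.063
tool=lambda uv,z:((plane('wrist',uv,z,s)-e)@R)[:,:2]
c=big(mask(im,'red',(240,240,400,410)));print(cv2.boundingRect(c))
low=c[(c[:,1]>375)]
P=tool(low,zj+.086)*1000
# circle with r=28 through the near rim arc
from scipy.optimize import least_squares
f=least_squares(lambda p:np.hypot(P[:,0]-p[0],P[:,1]-p[1])-28,[0,0],loss='soft_l1');print('cap ctr tool mm',f.x,f.cost,len(P))
print('far edge',tool([[320,222.5]],zj+.051)*1000,tool([[320,222.5]],zj+.056)*1000)
# body sides at row 265, amber extents
m=mask(im,'amber',(240,215,400,300))
for v in (245,255,262):
    u=np.flatnonzero(m[v]);print(v,u[0],u[-1],(tool([[u[0],v],[u[-1],v]],zj+.051)*1000).tolist())
E
```

```text
(250, 258, 138, 147)
cap ctr tool mm [-3.6759 -0.2803] 7.559823891283969 121
far edge [[36.0612  0.7829]] [[37.3281  0.7604]]
245 262 374 [[25.49438831212593, -25.614280505686235], [25.51369025913054, 25.391308063828003]]
255 258 378 [[20.664502000106324, -27.68044208483614], [20.68553976222398, 27.45633527624481]]
262 258 379 [[17.232828722787268, -27.853120380594362], [17.25406503512768, 28.091269697729544]]
```

Call:
{"op": "jog_arm", "data": {
  "plan": [
    [0.2, -0.1, 0, 0, 0, -0.115],
    [0.4, -0.25, 0, 0, 0, -0.23],
    [0.6, -0.4, 0, 0, 0, -0.345],
    [0.8, -0.5, 0, 0, 0, -0.46],
    [1, -0.56, 0, 0, 0, -0.57]
  ]
}}

```text
t: 5.03
ee_pos: [0.504, 0.1375, 0.1902]
tcp_rot: [[0.611, 0.792, -0.001], [0.792, -0.611, -0.0], [-0.001, -0.001, -1.0]]
ft_force: [-0.5, -0.7, -3.7]
gripper_width: 0.629
finger_force: 86.3
```

Call:
{"op": "jog_arm", "data": {
  "plan": [
    [0, 0, 0, 0, 0, -0.11],
    [0, 0, 0, 0, 0, -0.2],
    [0, 0, 0, 0, 0, -0.288],
    [0, 0, 0, 0, 0, -0.288],
    [0, 0, 0, 0, 0, -0.288]
  ]
}}

```text
t: 5.45
ee_pos: [0.5034, 0.1364, 0.1905]
tcp_rot: [[0.357, 0.934, -0.001], [0.934, -0.357, -0.0], [-0.001, -0.001, -1.0]]
ft_force: [0.5, -1.0, -3.7]
gripper_width: 0.631
finger_force: 86.4
```

```bash
python3 - <<'E'
from h import *
import pickle
np.set_printoptions(precision=4,suppress=True)
s,im=snap('wrist','wrist5.png'); pickle.dump(s,open('s5.pkl','wb'))
_,sc=snap('scene','scene5.png');_,sd=snap('side','side5.png')
R=s['tcp_rot'];e=s['ee_pos']
print(s['t'],s['q'],e,np.degrees(np.arctan2(R[1,0],R[0,0])),R[:,2],s['ft_force'])
print('shift to (.511,.1416)',R.T@(np.array([.511,.1416,e[2]])-e))
cv2.imwrite('pics/c5.png',np.hstack([cv2.resize(im,(400,300)),cv2.resize(sd[120:300,140:380],(400,300))])[:,:,::-1])
E
```

```text
5.45 [ 15.1636  15.4026  -3.7394  70.9253  -0.0095 126.0572] [0.5034 0.1364 0.1905] 69.10634988880085 [-0.0011 -0.0005 -1.    ] [ 0.4924 -0.9905 -3.6605]
shift to (.511,.1416) [ 0.0076  0.0052 -0.    ]
```

View pics/c5.png

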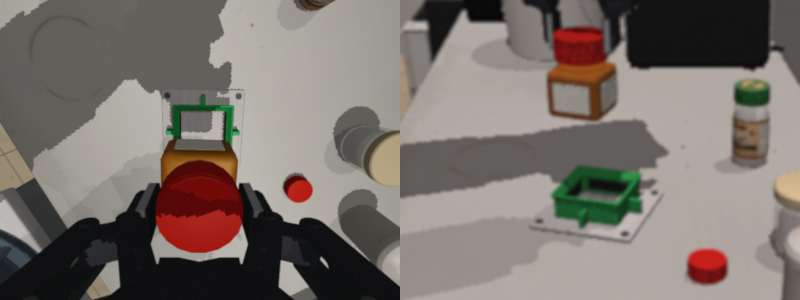

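The wrist view shows the jar square to the holder, whose far bolts are at about (268,152) and (383,154). Now a fine alignment from this view.

```bash
python3 - <<'E'
from h import *
import pickle
np.set_printoptions(precision=2,suppress=True)
s=pickle.load(open('s5.pkl','rb')); im=cv2.imread('pics/wrist5.png')[:,:,::-1].copy(); g=cv2.cvtColor(im,cv2.COLOR_RGB2GRAY)
R=s['tcp_rot'];e=s['ee_pos'];zj=e[2]-.063
tool=lambda uv,z:((plane('wrist',uv,z,s)-e)@R)[:,:2]*1000
pts=[]
for u,v in [(268,152),(383,154)]:
    p=g[v-10:v+11,u-10:u+11].astype(float); w=np.clip(np.median(p)*.75-p,0,None); yy,xx=np.mgrid[:21,:21]
    pts.append(((w*xx).sum()/w.sum()+u-10,(w*yy).sum()/w.sum()+v-10))
B=tool(pts,.006); print('bolts',np.array(pts),B,'yaw',np.degrees(np.arctan2(*(B[1]-B[0])[[0,1]])))
def line(lo,hi,z,us):
    G=cv2.GaussianBlur(g.astype(np.float32),(3,3),0); q=[(u,lo+np.argmax(abs(np.diff(G[lo:hi,u])))+.5) for u in us]
    W=tool(q,z).astype(np.float32); l=cv2.fitLine(W,cv2.DIST_HUBER,0,.1,.01).ravel(); return np.array(q)[::12].tolist(),np.degrees(np.arctan(l[0]/l[1])),np.median(W,0)
print('jar top edge',line(233,250,zj+.051,range(290,352)))
m=mask(im,'green',(240,120,400,240)); 
for v in (185,190,200,205,212):
    u=np.flatnonzero(m[v]); print(v,u[0],u[-1],tool([[u[0],v],[u[-1],v]],.037).tolist())
u=320;v=np.flatnonzero(m[:,310]);print('green col310',v.min(),v.max()); 
q=[(u,np.flatnonzero(m[:,u]).min()) for u in range(285,365) if m[:,u].any()]
W=tool(q,.037);print(np.median(W,0));print(np.array(q)[::8].tolist())
E
```

```text
bolts [[267.26 152.26]
 [381.35 153.45]] [[ 56.91 -45.68]
 [ 55.93  56.38]] yaw -0.5467647942561357
jar top edge ([[290.0, 239.5], [302.0, 239.5], [314.0, 239.5], [326.0, 240.5], [338.0, 240.5], [350.0, 240.5]], np.float32(-1.2799134), array([27.96,  1.08], dtype=float32))
185 277 372 [[32.12560498740662, -34.31114117913926], [32.174032840653744, 44.57661761519886]]
190 277 372 [[27.95837185195318, -34.44986515013468], [28.007149809942756, 44.75849045754187]]
200 277 371 [[19.522394783459312, -34.73164632699034], [19.57078169779764, 44.28657194837579]]
205 277 372 [[15.252588616481743, -34.87474616319628], [15.302449845822329, 45.315480114331315]]
212 266 382 [[9.214852281703946, -44.42669771987816], [9.275871229664817, 54.08148490194974]]
green col310 169 176
[45.27  4.99]
[[285, 168], [293, 168], [301, 168], [309, 169], [317, 169], [325, 152], [333, 169], [341, 169], [349, 169], [357, 169]]
```

Call:
{"op": "jog_arm", "data": {
  "plan": [
    [0.04, 0.03, 0.1, 0, 0, -0.012],
    [0.076, 0.052, 0.3, 0, 0, -0.012],
    [0.076, 0.052, 0.5, 0, 0, -0.012],
    [0.076, 0.052, 0.75, 0, 0, -0.012],
    [0.076, 0.052, 0.75, 0, 0, -0.012]
  ]
}}

```text
t: 6.02
ee_pos: [0.5085, 0.1421, 0.1116]
tcp_rot: [[0.341, 0.94, -0.006], [0.94, -0.341, -0.002], [-0.004, -0.005, -1.0]]
ft_force: [-1.5, -0.3, -4.3]
gripper_width: 0.632
finger_force: 86.4
```

```bash
python3 - <<'E'
from h import *
np.set_printoptions(precision=4,suppress=True)
s,im=snap('wrist','wrist6.png');_,sc=snap('scene','scene6.png');_,sd=snap('side','side6.png')
R=s['tcp_rot'];print(s['ee_pos'],np.degrees(np.arctan2(R[1,0],R[0,0])),s['ft_force'])
a=cv2.resize(im[120:300,220:420],(400,360)); b=cv2.resize(sd[170:270,210:310],(400,360),interpolation=cv2.INTER_CUBIC)
cv2.imwrite('pics/c6.png',np.hstack([a,b])[:,:,::-1])
E
```

```text
[0.5085 0.1421 0.1116] 70.04617428942058 [-1.5257 -0.3485 -4.2937]
```

View pics/c6.png

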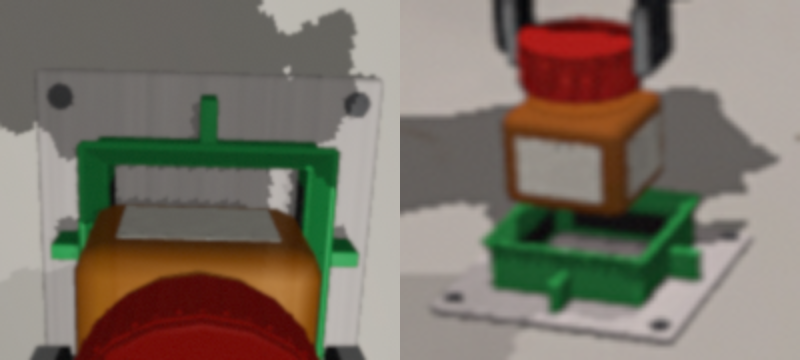

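The jar hangs square over the socket, but it is about 2 mm off along tool y because the arm has not quite settled. I'll let it settle and re-measure.

Call:
{"op": "jog_arm", "data": {
  "plan": [
    [0, 0, 0, 0, 0, 0],
    [0, 0, 0, 0, 0, 0],
    [0, 0, 0, 0, 0, 0]
  ]
}}

```text
t: 6.42
ee_pos: [0.5114, 0.1428, 0.1172]
tcp_rot: [[0.341, 0.94, 0.002], [0.94, -0.341, 0.0], [0.001, 0.001, -1.0]]
ft_force: [0.1, -0.5, -2.7]
gripper_width: 0.631
finger_force: 86.5
```

```bash
cat > m.py <<'E'
from h import *
np.set_printoptions(precision=2,suppress=True)
s,im=snap('wrist','wrist7.png');g=cv2.cvtColor(im,cv2.COLOR_RGB2GRAY)
R=s['tcp_rot'];e=s['ee_pos'];zj=e[2]-.063;print(e*1000,np.degrees(np.arctan2(R[1,0],R[0,0])),s['ft_force'])
tool=lambda uv,z:((plane('wrist',uv,z,s)-e)@R)[:,:2]*1000
pts=[]
for u,v in [(250,168),(398,171)]:
    p=g[v-13:v+14,u-13:u+14].astype(float); w=np.clip(np.median(p)*.7-p,0,None); yy,xx=np.mgrid[:27,:27]
    pts.append(((w*xx).sum()/w.sum()+u-13,(w*yy).sum()/w.sum()+v-13))
B=tool(pts,.006); print('bolts',np.array(pts),B,B.mean(0)-[50.7,0],np.degrees(np.arctan2(*(B[1]-B[0]))))
m=mask(im,'green',(240,150,400,300)); q=np.array([(u,np.flatnonzero(m[:,u]).min()) for u in list(range(270,315))+list(range(335,380)) if m[:,u].any()])
W=tool(q,.037);print('far lip x',np.median(W,0)[0]-40.6, q[::15].tolist())
for v in (205,215,220,225):
    u=np.flatnonzero(m[v]);T=tool([[u[0],v],[u[-1],v]],.037); print(v,u[0],u[-1],T[:,1],T[:,1].mean())
am=mask(im,'amber',(240,200,400,300))
for v in (245,255,260):
    u=np.flatnonzero(am[v]); T=tool([[u[0],v],[u[-1],v]],zj+.051);print('jar',v,u[0],u[-1],T[:,1],T[:,1].mean())
E
python3 m.py
```

```text
[511.41 142.77 117.22] 70.06199844741374 [ 0.06 -0.53 -2.66]
bolts [[246.79 170.21]
 [389.8  171.12]] [[ 48.67 -50.31]
 [ 48.06  50.38]] [-2.33  0.04] -0.3456865458707032
far lip x -2.2593796572941542 [[270, 191], [285, 191], [300, 192], [335, 192], [350, 193], [365, 193]]
205 257 381 [-38.89  39.88] 0.4909530391053707
215 257 380 [-39.22  39.57] 0.1749912838108365
220 257 380 [-39.38  39.73] 0.1761210709705523
225 257 379 [-39.55  39.25] -0.14627444042146465
jar 245 263 371 [-25.1  24.1] -0.5010027354904452
jar 255 258 376 [-27.62  26.61] -0.5045893269039627
jar 260 258 379 [-27.74  28.12] 0.18689899196121118
```

Aligned to within 0.5 mm, so I'm lowering the jar.

Call:
{"op": "jog_arm", "data": {
  "plan": [
    [0, 0, 0.1, 0, 0, 0],
    [0, 0, 0.2, 0, 0, 0],
    [0, 0, 0.28, 0, 0, 0],
    [0, 0, 0.28, 0, 0, 0]
  ]
}}

```text
t: 6.8
ee_pos: [0.5098, 0.1424, 0.086]
tcp_rot: [[0.341, 0.94, -0.003], [0.94, -0.341, -0.001], [-0.001, -0.002, -1.0]]
ft_force: [0.7, 2.1, -4.2]
gripper_width: 0.63
finger_force: 92.1
```

Call:
{"op": "jog_arm", "data": {
  "plan": [
    [0, 0, 0.05, 0, 0, 0],
    [0, 0, 0.1, 0, 0, 0],
    [0, 0, 0.15, 0, 0, 0],
    [0, 0, 0.19, 0, 0, 0],
    [0, 0, 0.19, 0, 0, 0]
  ]
}}

```text
t: 7.22
ee_pos: [0.5108, 0.143, 0.0694]
tcp_rot: [[0.341, 0.94, 0.0], [0.94, -0.341, 0.001], [0.001, 0.0, -1.0]]
ft_force: [-2.8, 1.2, 7.6]
gripper_width: 0.626
finger_force: 93.2
```

Call:
{"op": "jog_arm", "data": {
  "plan": [
    [0, 0, 0, 0, 0, 0],
    [0, 0, 0, 0, 0, 0],
    [0, 0, 0, 0, 0, 0],
    [0, 0, 0, 0, 0, 0]
  ]
}}

```text
t: 7.55
ee_pos: [0.5109, 0.1428, 0.0695]
tcp_rot: [[0.341, 0.94, 0.0], [0.94, -0.341, 0.0], [0.001, 0.0, -1.0]]
ft_force: [-2.6, 2.8, 6.1]
gripper_width: 0.63
finger_force: 93.0
```

The jar is seated: TCP z is at the expected 0.069 and the upward force has risen. Now I grip harder and unscrew about the cap axis, which lies 2.6 mm behind the TCP along tool x.

Call:
{"op": "jog_arm", "data": {
  "plan": [
    [0, 0, 0, 0, 0, 0],
    [0, 0, 0, 0, 0, 0],
    [0, 0, 0, 0, 0, 0]
  ],
  "force": 110
}}

```text
t: 7.8
ee_pos: [0.5109, 0.1428, 0.0696]
tcp_rot: [[0.341, 0.94, 0.0], [0.94, -0.341, 0.001], [0.001, 0.0, -1.0]]
ft_force: [-3.4, 3.3, 7.5]
gripper_width: 0.624
finger_force: 113.5
```

Call:
{"op": "jog_arm", "data": {
  "plan": [
    [0, -0.003, 0, 0, 0, -0.1],
    [-0.001, -0.005, 0, 0, 0, -0.2],
    [-0.001, -0.008, 0, 0, 0, -0.3],
    [-0.002, -0.011, 0, 0, 0, -0.4],
    [-0.0035, -0.013, 0, 0, 0, -0.5]
  ]
}}

```text
t: 8.22
ee_pos: [0.5094, 0.143, 0.0695]
tcp_rot: [[-0.18, 0.984, 0.0], [0.984, 0.18, 0.001], [0.001, 0.0, -1.0]]
ft_force: [-5.7, 3.0, 8.9]
gripper_width: 0.623
finger_force: 114.0
```

```bash
python3 - <<'E'
from h import *
np.set_printoptions(precision=3,suppress=True)
s,im=snap('wrist','wrist8.png');R=s['tcp_rot'];print(s['ee_pos'],np.degrees(np.arctan2(R[1,0],R[0,0])),s['ft_force'],s['moment'],s['gripper_width'],s['finger_force'])
_,sd=snap('side','side8.png')
a=cv2.resize(im,(400,300)); b=cv2.resize(sd[170:270,210:310],(400,300),interpolation=cv2.INTER_CUBIC)
cv2.imwrite('pics/c8.png',np.hstack([a,b])[:,:,::-1])
E
```

```text
[0.509 0.143 0.07 ] 100.35532274745404 [-5.652  2.987  8.926] [ 0.653  1.026 -0.216] 0.6229181674865469 114.00961012928747
```

View pics/c8.png

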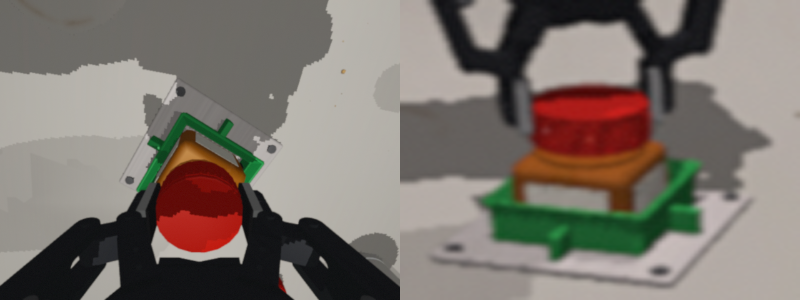

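The jar sits in the socket, held by its walls, while the gripper and cap have turned 30°. Thread torque is 0.22 N m. Continuing to 78°.

Call:
{"op": "jog_arm", "data": {
  "plan": [
    [0, -0.003, 0, 0, 0, -0.1],
    [-0.001, -0.005, 0, 0, 0, -0.2],
    [-0.001, -0.008, 0, 0, 0, -0.3],
    [-0.002, -0.011, 0, 0, 0, -0.4],
    [-0.0035, -0.013, 0, 0, 0, -0.5]
  ]
}}

```text
t: 8.73
ee_pos: [0.5075, 0.1423, 0.0696]
tcp_rot: [[-0.648, 0.762, -0.001], [0.762, 0.648, 0.001], [0.001, -0.0, -1.0]]
ft_force: [-10.9, 0.9, 14.7]
gripper_width: 0.623
finger_force: 114.8
```

Call:
{"op": "jog_arm", "data": {
  "plan": [
    [0, -0.003, 0, 0, 0, -0.1],
    [-0.001, -0.005, 0, 0, 0, -0.2],
    [-0.001, -0.008, 0, 0, 0, -0.3],
    [-0.001, -0.008, 0, 0, 0, -0.3],
    [-0.001, -0.008, 0, 0, 0, -0.3]
  ]
}}

```text
t: 9.15
ee_pos: [0.5069, 0.1414, 0.0696]
tcp_rot: [[-0.849, 0.528, -0.001], [0.528, 0.849, -0.0], [0.001, -0.001, -1.0]]
ft_force: [-10.3, -0.6, 16.5]
gripper_width: 0.622
finger_force: 115.2
```

```bash
python3 - <<'E'
from h import *
np.set_printoptions(precision=3,suppress=True)
s,im=snap('wrist','wrist9.png');R=s['tcp_rot'];e=s['ee_pos'];print(e,np.degrees(np.arctan2(R[1,0],R[0,0])),s['ft_force'],s['moment'])
_,sd=snap('side','side9.png')
# jar yaw: amber/label in socket from side view: compare to side8 by colour extents
for f in('side8','side9'):
    a=cv2.imread(f'pics/{f}.png')[:,:,::-1].copy()
    print(f,'amber',cv2.boundingRect(big(mask(a,'amber',(225,195,290,240)))),'red',cv2.boundingRect(big(mask(a,'red',(225,180,290,225)))))
# jar edge line relative to lip in wrist view: world z-planes
P=lambda m,z:cv2.minAreaRect(plane('wrist',big(m),z,s)[:,:2].astype(np.float32))
print('green',P(mask(im,'green',(150,100,480,400)),.037)); print('amber',P(mask(im,'amber',(150,100,480,400)),.057))
E
```

```text
[0.507 0.141 0.07 ] 148.10997300876443 [-10.265  -0.615  16.463] [-0.142  2.128  0.068]
side8 amber (238, 216, 38, 24) red (243, 200, 29, 22)
side9 amber (239, 217, 38, 23) red (249, 199, 24, 22)
green ((0.4893718957901001, 0.15329833328723907), (0.0938483476638794, 0.06095205619931221), 56.212501525878906)
amber ((0.48958852887153625, 0.14893382787704468), (0.0577460415661335, 0.03682567924261093), 62.380958557128906)
```

The torque fell from 0.22 to about 0.07 N m and the upward push rose, so the thread has let go at 78°. Now I lift 40 mm: 20 to clear the mouth, then 20 above it.

Call:
{"op": "jog_arm", "data": {
  "plan": [
    [0, 0, -0.04, 0, 0, 0],
    [0, 0, -0.08, 0, 0, 0],
    [0, 0, -0.12, 0, 0, 0],
    [0, 0, -0.16, 0, 0, 0],
    [0, 0, -0.2, 0, 0, 0]
  ]
}}

```text
t: 9.67
ee_pos: [0.5078, 0.1415, 0.0896]
tcp_rot: [[-0.849, 0.529, 0.0], [0.529, 0.849, -0.0], [-0.0, 0.0, -1.0]]
ft_force: [0.5, -0.3, 0.2]
gripper_width: 0.625
finger_force: 115.4
```

Call:
{"op": "jog_arm", "data": {
  "plan": [
    [0, 0, -0.05, 0, 0, 0],
    [0, 0, -0.1, 0, 0, 0],
    [0, 0, -0.15, 0, 0, 0],
    [0, 0, -0.2, 0, 0, 0],
    [0, 0, -0.2, 0, 0, 0]
  ]
}}

```text
t: 10.08
ee_pos: [0.5083, 0.1417, 0.1104]
tcp_rot: [[-0.849, 0.529, 0.001], [0.529, 0.849, 0.0], [-0.001, 0.001, -1.0]]
ft_force: [0.0, -0.3, 0.0]
gripper_width: 0.625
finger_force: 115.4
```

Call:
{"op": "jog_arm", "data": {
  "plan": [
    [0, 0, 0, 0, 0, 0],
    [0, 0, 0, 0, 0, 0],
    [0, 0, 0, 0, 0, 0],
    [0, 0, 0, 0, 0, 0]
  ]
}}

```text
t: 10.42
ee_pos: [0.5076, 0.1415, 0.109]
tcp_rot: [[-0.849, 0.529, -0.0], [0.529, 0.849, -0.0], [0.0, -0.0, -1.0]]
ft_force: [-0.0, 0.5, -0.1]
gripper_width: 0.623
finger_force: 115.4
```

```bash
python3 - <<'E'
from h import *
np.set_printoptions(precision=4,suppress=True)
s,im=snap('wrist','wrist10.png');R=s['tcp_rot'];e=s['ee_pos'];print(s['t'],e,np.degrees(np.arctan2(R[1,0],R[0,0])),R[:,2],s['ft_force'],s['moment'],s['gripper_width'])
_,sd=snap('side','side10.png');_,sc=snap('scene','scene10.png')
for f in('side8','side10'):
    a=cv2.imread(f'pics/{f}.png')[:,:,::-1].copy()
    print(f,'amber',cv2.boundingRect(big(mask(a,'amber',(225,185,290,240)))),'red',cv2.boundingRect(big(mask(a,'red',(225,160,290,225)))))
h=e[2]-.0695
# white-ish seal/neck band between cap bottom and jar: column profile at u=257
for n,a in(('side',sd),):
  u=int(proj(n,[[.510,.139,.09]])[0,0]); print('col',u,[tuple(int(k) for k in a[v,u]) for v in range(184,226,3)])
for X in ([.51,.139,.086],[.51,.139,.106],[.51,.139,.132]): print(proj('side',[X]),proj('scene',[X]))
# disturbance check of bystanders
for n,a,b,box in(('scene','scene0','scene10',(180,170,320,345)),('side','side0','side10',(330,160,425,335))):
    A,Bm=[cv2.imread(f'pics/{k}.png')[box[1]:box[3],box[0]:box[2]].astype(int) for k in(a,b)]
    D=abs(A-Bm).max(2)>40; print(n,'changed',D.mean())
E
```

```text
10.4167 [0.5076 0.1415 0.109 ] 148.06373812856273 [-0.0004 -0.0001 -1.    ] [-0.0445  0.4578 -0.0763] [0.0092 0.0211 0.0077] 0.6233905874766487
side8 amber (238, 216, 38, 24) red (243, 200, 29, 22)
side10 amber (238, 206, 38, 34) red (249, 179, 23, 23)
col 257 [(126, 19, 17), (171, 27, 25), (113, 17, 15), (116, 20, 17), (112, 15, 13), (113, 18, 15), (104, 70, 67), (92, 90, 87), (105, 101, 97), (111, 60, 27), (141, 73, 24), (151, 78, 25), (151, 77, 25), (154, 80, 25)]
[[257.4143 205.5778]] [[340.7477 284.9639]]
[[256.8196 195.6024]] [[341.4167 276.344 ]]
[[256.0265 182.3249]] [[342.3211 264.7018]]
scene changed 0.026122448979591838
side changed 0.0
```

Call:
{"op": "jog_arm", "data": {
  "plan": [
    [-0.008, 0.005, 0, 0, 0, 0],
    [-0.008, 0.005, 0, 0, 0, 0],
    [-0.008, 0.005, 0, 0, 0, 0],
    [-0.008, 0.005, 0, 0, 0, 0],
    [-0.008, 0.005, 0, 0, 0, 0]
  ]
}}

```text
t: 10.98
ee_pos: [0.5086, 0.1416, 0.1092]
tcp_rot: [[-0.849, 0.529, -0.0], [0.529, 0.849, 0.0], [0.0, 0.0, -1.0]]
ft_force: [-0.3, 0.5, -0.3]
gripper_width: 0.625
finger_force: 115.4
```

Call:
{"op": "jog_arm", "data": {
  "plan": [
    [0, 0, 0, 0, 0, 0],
    [0, 0, 0, 0, 0, 0],
    [0, 0, 0, 0, 0, 0],
    [0, 0, 0, 0, 0, 0],
    [0, 0, 0, 0, 0, 0]
  ]
}}

```text
t: 11.4
ee_pos: [0.5086, 0.1416, 0.1092]
tcp_rot: [[-0.849, 0.529, 0.0], [0.529, 0.849, 0.0], [0.0, 0.0, -1.0]]
ft_force: [-0.1, 0.6, 0.4]
gripper_width: 0.62
finger_force: 115.4
```

```bash
python3 - <<'E'
from h import *
np.set_printoptions(precision=3,suppress=True)
A=cv2.imread('pics/scene0.png').astype(int);B=cv2.imread('pics/scene10.png').astype(int);D=(abs(A-B).max(2)>40)
for n,(x0,y0,x1,y1) in dict(salt=(243,212,280,260),spice=(187,276,222,338),shaker=(284,174,317,226)).items(): print(n,D[y0:y1,x0:x1].mean())
s=telemetry.sense();print(s['qvel'],s['ee_pos'],s['ft_force'])
print(ticket.finish_job())
E
```

```text
salt 0.0
spice 0.0
shaker 0.0
[-0.036  0.092 -0.017 -0.021  0.022 -0.019] [0.509 0.142 0.109] [-0.138  0.586  0.376]
the job is handed in; nothing more can be done
None
```

I handed the job in at about 11.4 s of the 48 s allowed: the jar is seated in the holder, and its cap was unscrewed about 78° and is gripped level and still about 2 cm above the mouth, with the salt jar, spice jar and shaker undisturbed in the images; no verdict was returned.

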